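Shut the flap of the peg basket

ROBOT

A 6-joint arm with a two-finger parallel gripper is mounted at the origin on the work surface. World frame = base frame: x ahead of the robot, y to its left, z up, the work surface at z = 0. Lengths are in m, angles in rad, forces in N, time in s.
With the tool pointing down it reaches from about 0.35 to 0.975 m from the base axis. Payload 4.9 kg.
Tool frame: the origin (TCP) lies on the centre line of the jaws, within the pads' length; the fingertips stand 11 mm ahead of it and the grasp point (between the pads) lies 8 mm behind it; z points along the fingers, y is the direction in which the jaws open and shut (so a half turn about z gives the same grasp; the last joint's range is limited). The gripper opens to 85 mm and grips with 20 to 120 N. Pads are 22 mm wide; open, the fingers measure 114 mm over their backs; the gripper's body (76 mm by 85 mm) begins 54 mm behind the grasp point. The pads swing forward as they close: fully open they stand 13 mm farther back than shut.
Start: joints at [-1.241, 0.053, 1.613, -0, 1.476, -0.119], TCP at [0.271, -0.563, 0.242] pointing down, gripper open.
Joint ranges: [-3.01, 3.01], [-1.01, 2.22], [0.06, 2.58], [-1.02, 4.17], [0.09, 2.62], [-3.14, 3.14]. Speed limits (rad/s): [2.57, 2.57, 3.14, 3.14, 3.14, 3.14].

INTERFACE

Orientations are given as a rotation vector (axis times angle).
In Python, from station import ctrl gives the robot as it stands.
- The arm moves only by the tool send_rows, never from a script. Its argument "series" is a list of rows, each an object of numbers: "tx", "ty", "tz": the shift along the tool's x, y, z in cm; "wx", "wy", "wz": the turn, a rotation vector about the tool's x, y, z in rad; "jaw": the closure, from 0 (fully open) to 1 (shut). In form: [{"tx": .., "ty": .., "tz": .., "wx": .., "wy": .., "wz": .., "jaw": ..}, ...]. A call has 1 to 5 rows; each row shifts and turns the pose as measured when the row begins, along the tool's axes as they then stand; what a row does not reach is not made up. A row lasts 1/8 s, in which the tool goes at most 62.5 mm and 10.7 degrees, less where a joint would pass 70% of its speed; a pose out of reach is approached as far as the arm can. A call is refused whole if a number of a shift passes 6.25 or a number of a turn 0.188, either way. A call with a gripper value outside its range is refused whole. The fingers move at their own pace and stop on an object; "squeeze" is the grip in N (left out, the last holds). Time passes only in rows, so rows that do not move let the fingers close. It gives the time, the measured TCP pose, the force and the opening at its end, in the units of the state.
- ctrl.get_obs(): the state, without advancing time (a new reading comes with each control period).
- ctrl.get_image(name): name is "scene" or "side" or "wrist"; returns the picture (420x560x3 uint8, red, green, blue); there is no depth.
- ctrl.camera_info(name): a dict with "mtx" (3x3 intrinsics, pixels), "R" (3x3) and "t" (3): a world point X has camera coordinates R X + t. Camera axes: x right, y down, z forward; pixel columns grow to the right and rows downward; lengths in m; the calibration is good to about 2 mm. A picture is of the moment at which its call begins: read the wrist's pose just before it. camera_info takes no time and is no camera call; for the wrist camera it gives the pose at the moment of the call.
- ctrl.finish_job(): hands the job in, once; it reports no verdict.
The state is a dict: "t": time; "q": joint angles; "dq": joint speeds; "effort": joint torques, N m; "tool_pos": TCP position; "tool_rot": TCP orientation; "contact_force": force on the tool from outside, world axes, zero at the start; "wrist_torque": the same for the moment, N m; "opening": finger opening in m.
Only numpy, scipy, OpenCV 4.12 (cv2) and the standard library are available. Lean on these libraries where they do the work, as an engineer would, in place of code of your own. Each camera call takes 0.05 s, during which the arm holds its last target.

TASK

Swing the flap of the white clothes peg basket fully shut, so that its orange tab drops down behind the basket's rim and the flap lies flat on top. Leave the flap of the green seed box standing open, as it is airing, and leave the blue cup where it stands.

Things in the scene. Friction and masses are not known exactly. Their poses are not given: they have to be found in the camera images.
- peg_basket: White plastic clothes peg basket, fixed, an open box 130 mm deep (its x), 150 mm wide (y), 90 mm high, wall 4 mm, pegs inside. Origin: centre of its underside, on the table; z up. The flap's hinge line runs along y at x = +65, z = 90 mm; the tab drops behind the opposite rim, at x = -65 mm. Loose neighbours stand 25 mm or more from its walls and are at most 110 mm high.
- peg_flap (a joint): Angle (rad) of the white flap: 0 shut, flat on the rim (its top then 94 mm above the table); 1.57 upright; to 2.0 leaning back, away from the basket. Plate 130 mm from hinge to free edge, 150 wide, 4 thick; under it, 8 mm in from the free edge, an orange tab 60 mm wide, 30 long, 3 thick. Stiff hinge (friction 0.1 N m), no spring or latch: it stays where left and needs 1 to 2 N near the edge.
- seed_flap_edge (a point): Middle of the free edge of the flap of the green seed box, a fixed bystander of the peg basket's shape and size but all green, its own 130 mm flap standing open on a like hinge. The box is at least 100 mm from the peg basket.
- cup_centre (a point): Blue ceramic cup, a loose bystander, 80 mm across and 90 mm high, standing upright. The point is on its axis, half-way up; z up.
Not all that is in view belongs to the job. Several things have the shape of the peg_basket; the one meant has the colours described above. What is shaped like the part that bears cup_centre but red is not meant.

How it is judged:
At the end, for the whole second after the job is handed in: The white flap is shut to within 0.15 rad (about 20 mm at its free edge, the tab's tip then well below the rim) and at rest; the free edge of the green box's flap is within 30 mm of where it began; the blue cup stands upright (within 0.17 rad), within 30 mm of where it began (value of joint peg_flap below 0.15 rad and velocity of joint peg_flap between -0.05 and 0.05 rad/s and distance of each of seed_flap_edge, cup_centre from where it was at the start of the episode below 0.03 m and angle between cup_centre's own z axis and vertical below 0.17 rad); the robot touches nothing.
It fails at once if the green seed box's flap is swung by more than 30 mm at its free edge (distance of seed_flap_edge from where it was at the start of the episode above 0.03 m).
It fails at once if the blue cup is shifted by more than 30 mm or tipped (distance of cup_centre from where it was at the start of the episode above 0.03 m or angle between cup_centre's own z axis and vertical above 0.35 rad).
It also fails if it takes over 29 s, if anything falls off the work surface, if the arm or the gripper's body presses on something with over 40 N, if the wrist force passes 120 N, or if a joint passes its speed limit or range.

## Working session

There is one attempt and no reset: what is moved stays moved. The work goes in short steps, Python scripts to look and compute and a tool call to move; the robot and the scene stay as the last step left them, time stands still between calls to the robot, and variables do not carry over. Pictures are saved under pics/ and viewed, and the job is handed in when it is done.

Besides the shell and the picture viewer there is one more tool, called by a JSON object that holds its "api" and its "payload", one argument or row to a line. send_rows: Moves the arm, as the interface text tells. Its arguments: {"type":"object","properties":{"series":{"type":"array"},"squeeze":{"type":"number"}},"required":["series"]}

```bash
mkdir -p pics; ls; python3 - <<'E'
from station import ctrl
import cv2
o=ctrl.get_obs();print(o)
for n in("scene","side"):
    cv2.imwrite(f"pics/{n}0.png",ctrl.get_image(n)[:,:,::-1]);print(ctrl.camera_info(n))
E
```

```text
pics
{'t': 0.0, 'q': array([-1.24099974e+00,  5.33703582e-02,  1.61428392e+00,  2.78352741e-05,
        1.47600620e+00, -1.18948023e-01]), 'dq': array([-0.00114152, -0.0008977 ,  0.00081006,  0.00081314,  0.00115198,
        0.00029943]), 'effort': array([ 3.80016199e-04, -3.93680406e+01, -3.70179570e+01, -1.20095483e-04,
        6.93428257e-03,  1.21029203e-05]), 'tool_pos': array([ 0.27098839, -0.56253384,  0.24106065]), 'tool_rot': array([-3.06083864e+00, -6.98524656e-01,  2.98320952e-04]), 'contact_force': array([-0.53182568,  0.72919713,  0.3499033 ]), 'wrist_torque': array([ 0.02510607,  0.0182254 , -0.00299085]), 'opening': 0.08539038109243177}
{'mtx': array([[386.15269556,   0.        , 280.20846561],
       [  0.        , 386.15269556, 214.19426809],
       [  0.        ,   0.        ,   1.        ]]), 'R': array([[ 0.39215589,  0.91987355,  0.00681291],
       [ 0.61240822, -0.2555381 , -0.7481019 ],
       [-0.68641819,  0.29754485, -0.66354889]]), 't': array([-0.18918213, -0.20739077,  1.64680215])}
{'mtx': array([[473.9108377 ,   0.        , 276.70225913],
       [  0.        , 473.9108377 , 209.49005344],
       [  0.        ,   0.        ,   1.        ]]), 'R': array([[-0.87958847, -0.4754812 ,  0.01554812],
       [-0.27962686,  0.49028604, -0.82548678],
       [ 0.38488042, -0.73043633, -0.56420726]]), 't': array([0.38407064, 0.20195347, 1.52459637])}
```

View pics/scene0.png

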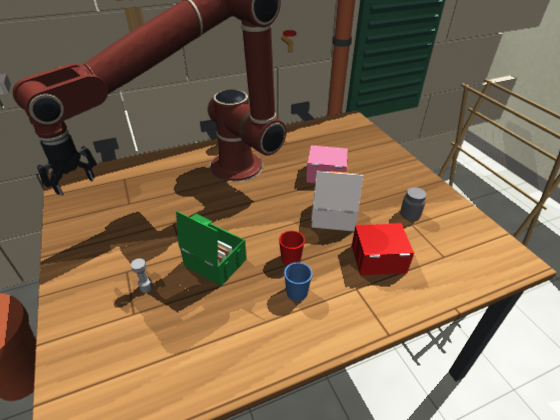

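View pics/side0.png

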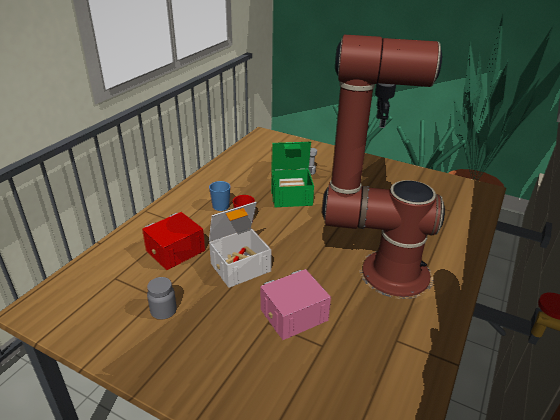

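```bash
python3 - <<'E'
import cv2,numpy as np
from station import ctrl
a=cv2.imread("pics/scene0.png")[140:310,270:430];b=cv2.imread("pics/side0.png")[170:340,170:330]
cv2.imwrite("pics/crop.png",np.hstack([cv2.resize(a,(400,425),interpolation=2),cv2.resize(b,(400,425),interpolation=2)]))
for n in("scene","side"):
    i=ctrl.camera_info(n);print(n,-i["R"].T@i["t"])
E
```

```text
scene [ 1.33159165 -0.3689701   0.9388732 ]
side [-0.19249157  1.19722398  1.02092668]
```

View pics/crop.png

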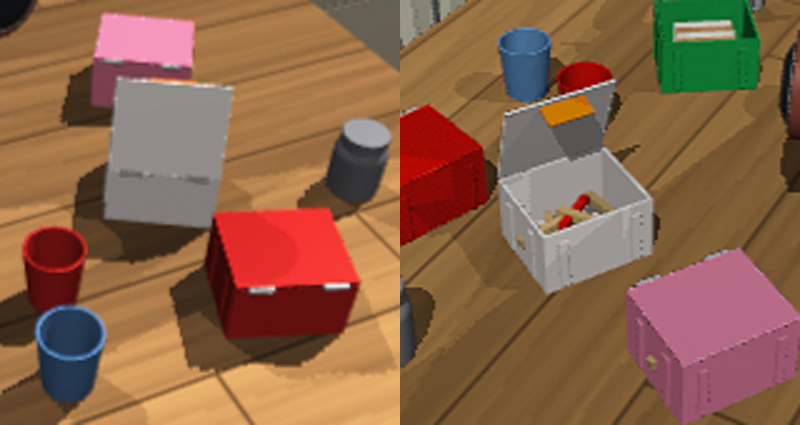

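```bash
cat > h.py <<'E'
import numpy as np,cv2
from station import ctrl
def ray(n,p):
    i=ctrl.camera_info(n);d=i["R"].T@np.linalg.solve(i["mtx"],[*p,1]);return -i["R"].T@i["t"],d/np.linalg.norm(d)
def plane(n,p,z):
    c,d=ray(n,p);return c+d*(z-c[2])/d[2]
def tri(p,q):
    c,d=ray("scene",p);e,f=ray("side",q)
    s=np.linalg.lstsq(np.c_[d,-f],e-c,rcond=None)[0];a=c+d*s[0];b=e+f*s[1];return (a+b)/2,np.linalg.norm(a-b)
E
python3 - <<'E'
from h import *
np.set_printoptions(precision=3,suppress=True)
for k,p in dict(hingeL=(210,241.2),nearL=(228.8,264.4),nearR=(270.8,252),hingeR=(252,230)).items(): print(k,plane("side",p,.09))
for k,p in dict(hl=(356.8,212.8),hr=(314,209)).items(): print(k,plane("scene",p,.09))
for k,p in dict(bl=(354.8,230.8),br=(312,227.6)).items(): print(k,plane("scene",p,0))
print("flap",tri((363.2,175.2),(211.2,216)),tri((317.2,171.2),(256,202)))
# neighbours: red box top corners (scene), cups
for k,p in dict(redbox1=(355,228),redbox2=(402,224),redbox3=(411,248),redbox4=(363,252)).items(): print(k,plane("scene",p,.094))
for k,p,z in(("redcup rim l",(280,240),.09),("r",(304,240),.09),("top",(292,233),.09),("bot",(292,247),.09),("blue l",(285,272),.09),("blue r",(311,272),.09),("b base",(297,301),0),("greyL",(403,202),.0),("greyR",(424,215),0),("greytop",(415,191),.1)): print(k,plane("scene",p,z))
for k,p in dict(p1=(311,148),p2=(347,150)).items(): print("pink",plane("scene",p,.094))
E
```

```text
hingeL [0.541 0.253 0.09 ]
nearL [0.429 0.317 0.09 ]
nearR [0.348 0.205 0.09 ]
hingeR [0.456 0.137 0.09 ]
hl [0.545 0.25  0.09 ]
hr [0.473 0.127 0.09 ]
bl [0.542 0.259 0.   ]
br [0.469 0.128 0.   ]
flap (array([0.51 , 0.276, 0.213]), np.float64(0.001183992777641027)) (array([0.434, 0.149, 0.214]), np.float64(0.001753437419417497))
redbox1 [0.61  0.203 0.094]
redbox2 [0.652 0.353 0.094]
redbox3 [0.75  0.313 0.094]
redbox4 [0.708 0.171 0.094]
redcup rim l [ 0.563 -0.036  0.09 ]
r [0.592 0.032 0.09 ]
top [0.55  0.011 0.09 ]
bot [ 0.605 -0.014  0.09 ]
blue l [ 0.686 -0.073  0.09 ]
blue r [ 0.714 -0.005  0.09 ]
b base [ 0.731 -0.053  0.   ]
greyL [0.476 0.512 0.   ]
greyR [0.568 0.537 0.   ]
greytop [0.533 0.494 0.1  ]
pink [0.131 0.286 0.094]
pink [0.2   0.415 0.094]
```

The white basket is at scene (337,200) / side (240,255), with its open flap and orange tab visible in the crop. Other things it could be taken for:
- green open box, scene (210,250)
- red shut box, scene (383,250)
- pink shut box, scene (328,165)

The measured sizes agree: hinge about 144 mm, depth 135 mm, flap 130 mm at about 1.27 rad. The hinge midpoint is (0.505, 0.191), and basket x points along (0.856, -0.517).

```bash
cat >> h.py <<'E'
from scipy.spatial.transform import Rotation as Ro
np.set_printoptions(precision=3,suppress=True)
H=np.array([.505,.191,.09]);XB=np.array([.856,-.517,0])
def to(target):
    o=ctrl.get_obs();R=Ro.from_rotvec(o["tool_rot"]).as_matrix()
    print("t",o["t"],"pos",o["tool_pos"],"xb",(o["tool_pos"]-H)@XB,"F",o["contact_force"],"open",o["opening"])
    print("shift cm tool:",R.T@(np.array(target)-o["tool_pos"])*100);return R
E
python3 - <<'E'
from h import *
print(to([.271,-.5625,.35]));to([.531,.1755,.35])
from h import plane
for k,p in dict(gflap1=(178,213),gflap2=(215,235)).items(): print(plane("scene",p,.21))
R=Ro.from_rotvec(ctrl.get_obs()["tool_rot"]).as_matrix();print("xb in tool",R.T@XB)
E
```

```text
t 0.1 pos [ 0.271 -0.563  0.241] xb 0.18931770834334744 F [-0.624  0.82  -0.887] open 0.08497256334354618
shift cm tool: [  0.005  -0.029 -10.882]
[[ 0.901  0.434 -0.001]
 [ 0.434 -0.901  0.002]
 [ 0.    -0.002 -1.   ]]
t 0.1 pos [ 0.271 -0.563  0.241] xb 0.18931770834334744 F [-0.624  0.82  -0.887] open 0.08497256334354618
shift cm tool: [ 55.452 -55.238 -10.768]
[ 0.461 -0.309  0.21 ]
[ 0.588 -0.236  0.21 ]
xb in tool [ 0.547  0.837 -0.001]
```

{"api": "send_rows", "payload": {
  "series": [
    {"tx": 0,"ty": 0,"tz": -6,"wx": 0,"wy": 0,"wz": 0,"jaw": 1},
    {"tx": 0,"ty": 0,"tz": -6,"wx": 0,"wy": 0,"wz": 0,"jaw": 1},
    {"tx": 4,"ty": -4,"tz": 0,"wx": 0,"wy": 0,"wz": 0,"jaw": 1},
    {"tx": 4,"ty": -4,"tz": 0,"wx": 0,"wy": 0,"wz": 0,"jaw": 1},
    {"tx": 4,"ty": -4,"tz": 0,"wx": 0,"wy": 0,"wz": 0,"jaw": 1}
  ]
}}

```text
t: 0.72
tool_pos: [0.3269, -0.4002, 0.3611]
tool_rot: [-3.055, -0.688, 0.0]
contact_force: [-0.2, -0.8, 0.6]
opening: 0.0002
```

```bash
python3 -c "
from h import *
to([.531,.1755,.35])"
```

```text
t 0.725 pos [ 0.327 -0.4    0.361] xb 0.1531899695141411 F [-0.167 -0.76   0.551] open 0.00015376050008081727
shift cm tool: [ 43.116 -43.256   1.656]
```

{"api": "send_rows", "payload": {
  "series": [
    {"tx": 4.3,"ty": -4.3,"jaw": 1},
    {"tx": 4.3,"ty": -4.3,"jaw": 1},
    {"tx": 4.3,"ty": -4.3,"jaw": 1},
    {"tx": 4.3,"ty": -4.3,"jaw": 1},
    {"tx": 4.3,"ty": -4.3,"jaw": 1}
  ]
}}

```text
invalid input at $.series[0]: expected keys tx, ty, tz, wx, wy, wz, jaw
```

{"api": "send_rows", "payload": {
  "series": [
    {"tx": 4.3,"ty": -4.3,"jaw": 1},
    {"tx": 4.3,"ty": -4.3,"jaw": 1},
    {"tx": 4.3,"ty": -4.3,"jaw": 1},
    {"tx": 0,"ty": 0,"jaw": 1}
  ]
}}

```text
invalid input at $.series[0]: expected keys tx, ty, tz, wx, wy, wz, jaw
```

```bash
python3 -c "
from h import *
to([.531,.1755,.35])"
```

```text
t 0.725 pos [ 0.327 -0.4    0.361] xb 0.1531899695141411 F [-0.167 -0.76   0.551] open 0.00015376050008081727
shift cm tool: [ 43.116 -43.256   1.656]
```

{"api": "send_rows", "payload": {
  "series": [
    {"tx": 4.3,"ty": -4.3,"tz": 0,"wx": 0,"wy": 0,"wz": 0,"jaw": 1},
    {"tx": 4.3,"ty": -4.3,"tz": 0,"wx": 0,"wy": 0,"wz": 0,"jaw": 1},
    {"tx": 4.3,"ty": -4.3,"tz": 0,"wx": 0,"wy": 0,"wz": 0,"jaw": 1},
    {"tx": 4.3,"ty": -4.3,"tz": 0,"wx": 0,"wy": 0,"wz": 0,"jaw": 1},
    {"tx": 4.3,"ty": -4.3,"tz": 0,"wx": 0,"wy": 0,"wz": 0,"jaw": 1}
  ]
}}

```text
t: 1.35
tool_pos: [0.4298, -0.105, 0.3618]
tool_rot: [-3.054, -0.683, -0.0]
contact_force: [1.0, -0.7, -0.5]
opening: -0.0002
```

{"api": "send_rows", "payload": {
  "series": [
    {"tx": 4.3,"ty": -4.3,"tz": 0,"wx": 0,"wy": 0,"wz": 0,"jaw": 1},
    {"tx": 4.3,"ty": -4.3,"tz": 0,"wx": 0,"wy": 0,"wz": 0,"jaw": 1},
    {"tx": 4.3,"ty": -4.3,"tz": 0,"wx": 0,"wy": 0,"wz": 0,"jaw": 1},
    {"tx": 0,"ty": 0,"tz": 0,"wx": 0,"wy": 0,"wz": 0,"jaw": 1}
  ]
}}

```text
t: 1.85
tool_pos: [0.4916, 0.0758, 0.3618]
tool_rot: [-3.052, -0.692, 0.002]
contact_force: [-0.3, -0.3, 0.1]
opening: 0.0002
```

```bash
python3 -c "
from h import *
to([.531,.1755,.35])"
```

```text
t 1.85 pos [0.492 0.076 0.362] xb 0.0481421028534923 F [-0.257 -0.252  0.095] open 0.0001579803281510654
shift cm tool: [ 7.854 -7.285  1.284]
```

{"api": "send_rows", "payload": {
  "series": [
    {"tx": 4,"ty": -3.6,"tz": 0.6,"wx": 0,"wy": 0,"wz": 0,"jaw": 1},
    {"tx": 4,"ty": -3.6,"tz": 0.6,"wx": 0,"wy": 0,"wz": 0,"jaw": 1},
    {"tx": 0,"ty": 0,"tz": 5,"wx": 0,"wy": 0,"wz": 0,"jaw": 1},
    {"tx": 0,"ty": 0,"tz": 0,"wx": 0,"wy": 0,"wz": 0,"jaw": 1}
  ]
}}

```text
t: 2.35
tool_pos: [0.5333, 0.1762, 0.2979]
tool_rot: [-3.055, -0.688, 0.006]
contact_force: [0.1, 0.5, 0.3]
opening: -0.0003
```

```bash
python3 -c "
from h import *
to([.531,.1755,.203])
a=[ctrl.get_image(n)[:,:,::-1] for n in('scene','side')]
cv2.imwrite('pics/m1.png',cv2.resize(np.hstack([a[0][90:330,220:460],a[1][110:350,140:380]]),(800,400)))"
```

```text
t 2.35 pos [0.533 0.176 0.298] xb 0.031850746445673504 F [0.063 0.459 0.329] open -0.0003373627593412222
shift cm tool: [-0.224  0.068  9.492]
```

View pics/m1.png

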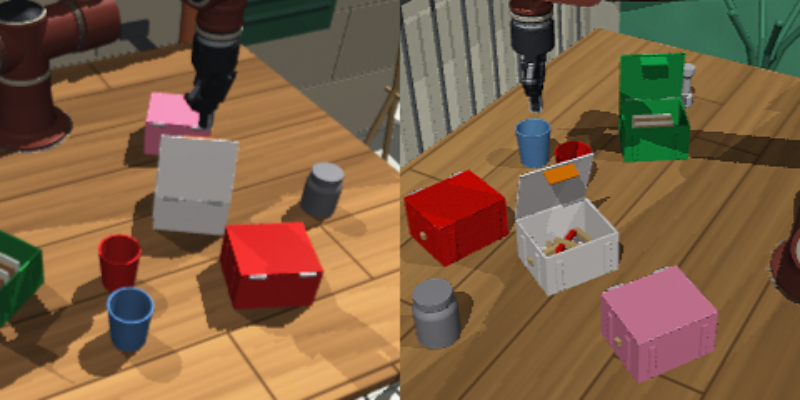

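The fingers hang above and beyond the white flap, with the tip near scene-crop (205,127) and side-crop (536,108). The other things haven't moved. Next I descend on the outer side of the flap.

{"api": "send_rows", "payload": {
  "series": [
    {"tx": -0.2,"ty": 0,"tz": 5,"wx": 0,"wy": 0,"wz": 0,"jaw": 1},
    {"tx": 0,"ty": 0,"tz": 4.5,"wx": 0,"wy": 0,"wz": 0,"jaw": 1},
    {"tx": 0,"ty": 0,"tz": 0,"wx": 0,"wy": 0,"wz": 0,"jaw": 1}
  ]
}}

```text
t: 2.82
tool_pos: [0.5409, 0.1747, 0.2204]
tool_rot: [-3.058, -0.681, -0.042]
contact_force: [0.2, 0.8, -0.5]
opening: 0.0001
```

```bash
python3 -c "
from h import *
to(H+XB*-.03+np.array([0,0,.103]))
a=[ctrl.get_image(n)[:,:,::-1] for n in('scene','side')]
cv2.imwrite('pics/m2.png',cv2.resize(np.hstack([a[0][90:330,220:460],a[1][110:350,140:380]]),(800,400)))"
```

```text
t 2.825 pos [0.541 0.175 0.22 ] xb 0.039174606035173226 F [ 0.231  0.838 -0.511] open 0.00011230053543006918
shift cm tool: [-4.304 -5.487  2.634]
```

View pics/m2.png

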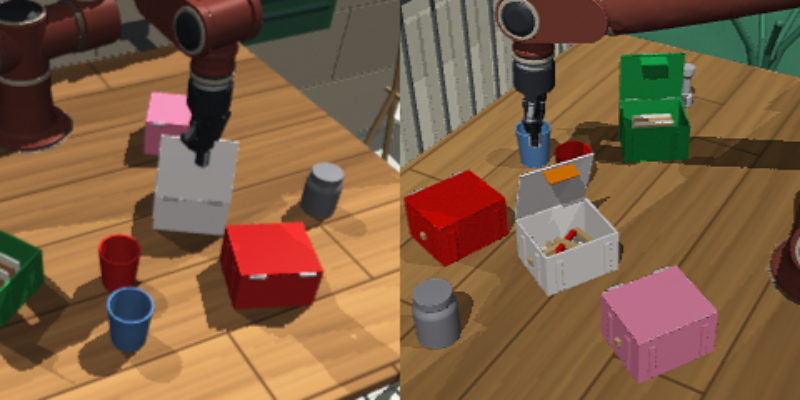

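```bash
python3 -c "
from h import *
o=ctrl.get_obs();print(o['q'],o['dq'],Ro.from_rotvec(o['tool_rot']).as_matrix())"
```

```text
[ 0.177 -0.088  1.781  0.01   1.414  1.308] [ 0.009 -0.009 -0.02   0.002 -0.005  0.   ] [[ 0.905  0.424  0.032]
 [ 0.424 -0.905  0.016]
 [ 0.036 -0.001 -0.999]]
```

{"api": "send_rows", "payload": {
  "series": [
    {"tx": -1.0,"ty": -1.7,"tz": 1.8,"wx": 0,"wy": -0.035,"wz": 0,"jaw": 1},
    {"tx": -1.0,"ty": -1.7,"tz": 0,"wx": 0,"wy": 0,"wz": 0,"jaw": 1},
    {"tx": -1.0,"ty": -1.7,"tz": 0,"wx": 0,"wy": 0,"wz": 0,"jaw": 1}
  ]
}}

```text
t: 3.3
tool_pos: [0.4955, 0.2112, 0.212]
tool_rot: [-3.066, -0.68, -0.012]
contact_force: [-0.6, 0.9, -0.4]
opening: -0.0001
```

```bash
python3 -c "
from h import *
to(H+XB*-.035+np.array([0,0,.102]))
a=[ctrl.get_image(n)[:,:,::-1] for n in('scene','side')]
cv2.imwrite('pics/m3.png',cv2.resize(np.hstack([a[0][90:330,220:460],a[1][110:350,140:380]]),(800,400)))"
```

```text
t 3.3 pos [0.496 0.211 0.212] xb -0.018541126965628672 F [-0.552  0.87  -0.394] open -7.97074157684641e-05
shift cm tool: [-1.961 -0.679  1.98 ]
```

View pics/m3.png

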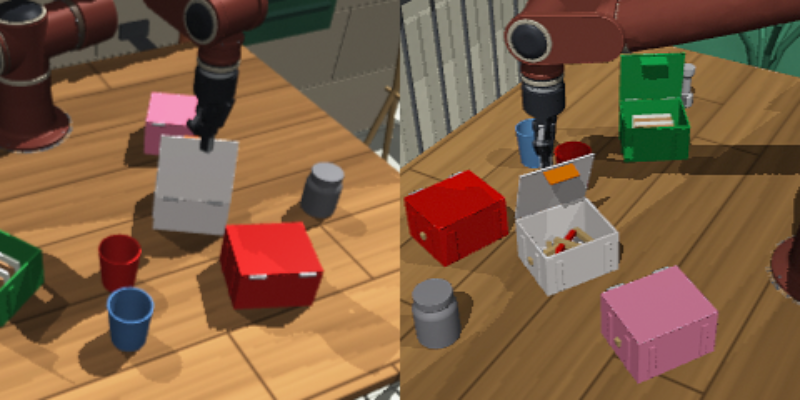

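The fingertip is beyond the flap and only about 12 mm below its edge, so I'll lower it a little before pushing.

{"api": "send_rows", "payload": {
  "series": [
    {"tx": 0.6,"ty": 0.9,"tz": 1.2,"wx": 0,"wy": 0,"wz": 0,"jaw": 1},
    {"tx": 0,"ty": 0,"tz": 1.2,"wx": 0,"wy": 0,"wz": 0,"jaw": 1},
    {"tx": -1.0,"ty": -1.6,"tz": 0,"wx": 0,"wy": 0,"wz": 0,"jaw": 1},
    {"tx": -0.8,"ty": -1.2,"tz": 0,"wx": 0,"wy": 0,"wz": 0,"jaw": 1}
  ]
}}

```text
t: 3.9
tool_pos: [0.4758, 0.2233, 0.185]
tool_rot: [3.066, 0.681, 0.011]
contact_force: [1.7, -0.4, 0.1]
opening: 0.0001
```

```bash
python3 -c "
from h import *
to(H+XB*-.059+np.array([0,0,.086]))"
```

```text
t 3.9 pos [0.476 0.223 0.185] xb -0.04172091242182365 F [ 1.721 -0.412  0.123] open 6.219229329320189e-05
shift cm tool: [-2.008 -0.74   0.885]
```

{"api": "send_rows", "payload": {
  "series": [
    {"tx": -1.0,"ty": -1.5,"tz": 1.1,"wx": 0,"wy": 0,"wz": 0,"jaw": 1},
    {"tx": -0.9,"ty": -1.3,"tz": 1.5,"wx": 0,"wy": 0,"wz": 0,"jaw": 1},
    {"tx": -0.6,"ty": -0.9,"tz": 1.7,"wx": 0,"wy": 0,"wz": 0,"jaw": 1}
  ]
}}

```text
t: 4.28
tool_pos: [0.4352, 0.2487, 0.1409]
tool_rot: [-3.066, -0.683, -0.017]
contact_force: [0.8, -1.2, 0.8]
opening: -0.0001
```

```bash
python3 -c "
from h import *
to(H+XB*-.09+np.array([0,0,.035]))
a=[ctrl.get_image(n)[:,:,::-1] for n in('scene','side')]
cv2.imwrite('pics/m4.png',cv2.resize(np.hstack([a[0][90:330,220:460],a[1][110:350,140:380]]),(800,400)))"
```

```text
t 4.275 pos [0.435 0.249 0.141] xb -0.08953568425285723 F [ 0.847 -1.178  0.752] open -0.00011404236483944009
shift cm tool: [-1.147  0.696  1.584]
```

View pics/m4.png

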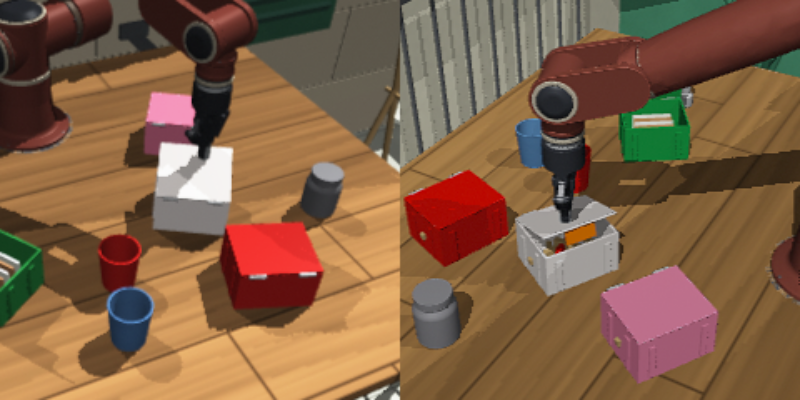

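The flap is now about 0.35 rad open, with the orange tab at side-crop (580,235) heading inside the rim. Next I press straight down.

{"api": "send_rows", "payload": {
  "series": [
    {"tx": -0.2,"ty": -0.3,"tz": 1.2,"wx": 0,"wy": 0,"wz": 0,"jaw": 1},
    {"tx": 0,"ty": 0,"tz": 1.2,"wx": 0,"wy": 0,"wz": 0,"jaw": 1},
    {"tx": 0,"ty": 0,"tz": 0.8,"wx": 0,"wy": 0,"wz": 0,"jaw": 1}
  ]
}}

```text
t: 4.75
tool_pos: [0.431, 0.2503, 0.1052]
tool_rot: [-3.066, -0.683, -0.009]
contact_force: [-0.6, 0.3, 0.6]
opening: -0.0001
```

```bash
python3 -c "
from h import *
to(H+XB*-.09+np.array([0,0,.015]))
a=[ctrl.get_image(n)[:,:,::-1] for n in('scene','side')]
cv2.imwrite('pics/m5.png',cv2.resize(np.hstack([a[0][90:330,220:460],a[1][110:350,140:380]]),(800,400)))"
```

```text
t 4.75 pos [0.431 0.25  0.105] xb -0.09405319068957048 F [-0.628  0.303  0.622] open -0.00014814157678679608
shift cm tool: [-0.815  1.031  0.02 ]
```

View pics/m5.png

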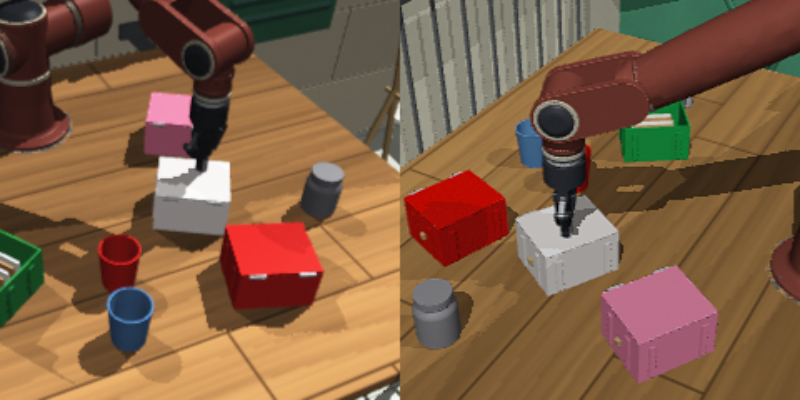

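The flap looks shut and flat in both views. I'll press 2–3 mm further to make sure it is seated.

{"api": "send_rows", "payload": {
  "series": [
    {"tx": 0,"ty": 0,"tz": 0.2,"wx": 0,"wy": 0,"wz": 0,"jaw": 1},
    {"tx": 0,"ty": 0,"tz": 0.2,"wx": 0,"wy": 0,"wz": 0,"jaw": 1}
  ]
}}

```text
t: 5.1
tool_pos: [0.4318, 0.2504, 0.1047]
tool_rot: [-3.066, -0.682, -0.006]
contact_force: [-8.9, -3.0, 16.2]
opening: -0.0
```

It is seated: 16 N up at tip z ≈ 0.094. I'll retract.

{"api": "send_rows", "payload": {
  "series": [
    {"tx": 0,"ty": 0,"tz": -1,"wx": 0,"wy": 0,"wz": 0,"jaw": 1},
    {"tx": 0,"ty": 0,"tz": -4,"wx": 0,"wy": 0,"wz": 0,"jaw": 1},
    {"tx": 0,"ty": 0,"tz": -6,"wx": 0,"wy": 0,"wz": 0,"jaw": 1},
    {"tx": 0,"ty": 0,"tz": -6,"wx": 0,"wy": 0,"wz": 0,"jaw": 1},
    {"tx": 0,"ty": 0,"tz": 0,"wx": 0,"wy": 0,"wz": 0,"jaw": 1}
  ]
}}

```text
t: 5.72
tool_pos: [0.4317, 0.2495, 0.2803]
tool_rot: [3.067, 0.68, 0.008]
contact_force: [-0.2, 1.1, 0.1]
opening: -0.0003
```

```bash
python3 -c "
from h import *
o=ctrl.get_obs();print(o['t'],o['tool_pos'],o['contact_force'])
for n in('scene','side'):
  a=ctrl.get_image(n)[:,:,::-1]; b=cv2.imread(f'pics/{n}0.png'); cv2.imwrite(f'pics/end_{n}.png',a)
  for c,lo,hi in(('green',(50,150,60),(70,255,255)),('blue',(100,120,60),(120,255,255))):
    for i in(b,a):
      m=cv2.inRange(cv2.cvtColor(np.ascontiguousarray(i),cv2.COLOR_BGR2HSV),lo,hi);
      k,l,s,ce=cv2.connectedComponentsWithStats(m);j=1+s[1:,4].argmax();print(n,c,s[j],ce[j])
A=[cv2.imread(f'pics/end_{n}.png') for n in('scene','side')]
cv2.imwrite('pics/m6.png',cv2.resize(np.hstack([A[0][60:330,150:420],A[1][110:380,100:370]]),(800,400)))"
```

```text
5.725 [0.432 0.249 0.28 ] [-0.194  1.124  0.11 ]
scene green [ 177  212   69   73 2828] [207.336 246.847]
scene green [ 176  211   68   74 2641] [205.02  245.972]
scene blue [285 263  26  37 783] [297.1   280.144]
scene blue [285 263  26  37 780] [297.142 280.149]
side green [ 272  143   42   64 1848] [291.14  174.784]
side green [ 272  143   42   64 1870] [291.364 175.364]
side blue [210 181  20  30 480] [219.927 194.831]
side blue [210 181  20  30 481] [219.977 194.9  ]
```

View pics/m6.png

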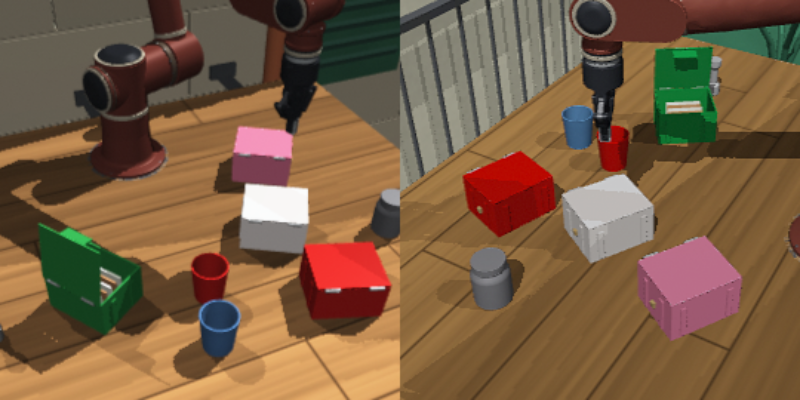

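The white flap lies flat at scene-crop (276,205). The green flap corner stays at scene (177,212) to 1 px, the side view is unchanged, and the blue cup has not moved.

```bash
python3 -c "
from station import ctrl
print(ctrl.finish_job())"
```

```text
the job is handed in; nothing more can be done
None
```

The white peg basket's flap is shut, and I handed the job in at about 5.8 s; no verdict was given. I pushed the flap over from its outer side with the closed fingertips, pressed it down onto the rim and lifted clear.

My last checks:
- **White flap:** pressing down met 16 N with the fingertip at about 94 mm, the height of the shut flap's top. After I lifted off, it lay flat in both views. I didn't measure the flap angle itself after closing.
- **Green flap:** still standing open. Its outline is identical in the side view. In the scene view the outline matches to 1 px, but the colour patch's centre moved about 2 px. I put that down to the arm's changed shadow.
- **Blue cup:** its outline is unchanged in both views.
- **Arm:** about 18 cm above the basket, reading only about 1 N, which is sensor noise.

No check failed. While lowering beside the flap, the arm stopped about 17 mm higher than I asked and tilted slightly, so I corrected both before pushing.

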